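# Hold the conductivity probe centred in the guide for the dry zero check

### The job

Set up the dry zero check: first swing the black-knobbed lever of the stirrer's grey speed control straight up over its green stripe (idle) and leave it there. Then take the red-headed probe from the white rack and lower it upright through the hole of the orange guide plate over the empty beaker, never touching the plate or the beaker, until the white band on its rod is level with the top of the plate. Finish holding it there, still and centred in the hole, without letting go, and leave the other glassware and the blue-headed probe where they are.

Things in the scene. Friction and masses are not known exactly. Their poses are not given: they have to be found in the camera images.
- probe: Red-headed probe, about 90 g. Origin: centre of the rod's lower tip, z up the rod. Black round rod 12 mm in diameter, z = 0 to 110 mm; red round head 24 mm in diameter, z = 110 to 155 mm (grip here from above); steel stub 10 mm thick to 165 mm. Starts upright in either hole of the white rack, the head resting on the rack's top: raise it over 110 mm to free it.
- probe_band (a point): Centre of the white depth band (8 mm tall) on the rod of the red-headed probe, on the rod's axis, 60 mm above the tip; axes as the probe.
- probe_head (a point): Middle of the red head, on the axis, 132.5 mm above the tip: the place to grip.
- blue_probe: Bystander: same shape and size as the probe but with a blue head, in the other hole of the rack. Origin at its tip, z up.
- rack: Fixed white probe rack, 170 x 75 mm foot, top plate 170 x 50 x 12 mm with its top 120 mm above the table. Origin: centre of its underside. Two 15 mm holes at x = -45 and +45 mm on its x axis.
- station: Fixed station; origin: centre of its underside, z up. White stirrer 150 x 140 x 30 mm; on it, on the origin's axis, an empty glass beaker 70 mm wide (inner floor 36 mm, rim 104 mm above the table). A 14 mm post at x = +60 mm carries the orange guide plate, 12 mm thick, x = -40 to +110 mm, y = -28 to +28 mm, top at 130 mm. Nothing on it is higher.
- guide (a point): Centre of the guide hole at the top face of the orange plate, 130 mm above the table; vertical round through hole 22 mm in diameter, 12 mm deep, on the axis of the beaker. z up.
- control: Fixed grey stirrer speed control, 130 x 100 x 50 mm; origin: centre of its underside. The lever swings in its x-z plane; a green stripe across the top at x = 0 marks idle, red patches at +x mark full speed; two 28 x 6 mm dark cheeks stand to 59 mm height either side of the pivot.
- speed_lever (a joint): Angle of the lever in rad: 0 = straight up (idle), positive = leaning to the control's +x (faster); range -0.9 to 0.9. Stiff friction hinge (about 0.15 N m, some 2 N at the knob): it stays where it is left.
- lever_knob (a point): Centre of the lever's black ball knob, 22 mm in diameter, 72 mm from the pivot along the lever (8 mm steel stem).
- lever_pivot (a point): Fixed point on the lever's hinge axis, 53 mm above the table. The hinge axis is this point's y axis; x is the direction of positive lean.
- amber_jar: Bystander: amber jar, 60 mm diameter, 80 mm tall; origin centre of underside.
- reagent_bottle: Bystander: white bottle with blue cap, 56 mm diameter, 120 mm tall; origin centre of underside.
- spare_beaker: Bystander: empty glass beaker, 66 mm diameter, 75 mm tall; origin centre of underside.
- mortar: Bystander: white ceramic bowl, 90 mm diameter, 50 mm tall; origin centre of underside.
- vial: Bystander: small glass vial with red cap, 28 mm diameter, 50 mm tall; origin centre of underside.

How it is judged:
On the way, in this order (a step that is already met when the one before it is completed fails the run):
1. the lever stands upright at idle and is let go, the red probe still in the rack (value of joint speed_lever between -0.12 and 0.12 rad and contact force between the fingers and control below 0.1 N and distance of probe from where it was at the start of the episode below 0.01 m), for 0.2 s.
2. the probe is lifted clear, its tip above the guide plate (value of joint speed_lever between -0.12 and 0.12 rad and z of probe in the frame of guide above 0 m), for 0.1 s.
3. the probe's tip has passed down through the guide hole (value of joint speed_lever between -0.12 and 0.12 rad and z of probe in the frame of guide below -0.014 m and horizontal distance between probe_band and guide below 0.011 m and horizontal distance between probe and guide below 0.02 m), for 0.1 s.
At the end, for the whole second after the job is handed in: Lever within 0.12 rad of upright; probe gripped (over 1 N), still (under 20 mm/s), within 0.1 rad of vertical, band within 7 mm of the plate top's height and 4 mm of the hole's axis, touching neither plate nor beaker; bystanders within 30 mm of their starts (value of joint speed_lever between -0.12 and 0.12 rad and horizontal distance between probe_band and guide below 0.004 m and z of probe_band in the frame of guide between -0.007 and 0.007 m and angle between probe's own z axis and vertical below 0.1 rad and linear speed of probe below 0.02 m/s and contact force between the fingers and probe above 1 N and contact force between probe and station below 0.1 N and distance of each of blue_probe, amber_jar, reagent_bottle, spare_beaker, mortar, vial from where it was at the start of the episode below 0.03 m); the arm keeps its last pose, push and grip.
It fails at once if the red-headed probe touches the station: guide plate, beaker or stirrer (over 0.3 N) (contact force between probe and station above 0.3 N).
It fails at once if a bystander is moved by more than 30 mm (distance of any of blue_probe, amber_jar, reagent_bottle, spare_beaker, mortar, vial from where it was at the start of the episode above 0.03 m).
It also fails if it takes over 54 s, if anything falls off the work surface, if the arm or the gripper's body presses on something with over 40 N, if the wrist force passes 120 N, or if a joint passes its speed limit or range.

### The arm

A 7-joint arm with a two-finger parallel gripper is mounted at the origin on the work surface. World frame = base frame: x ahead of the robot, y to its left, z up, the work surface at z = 0. Lengths are in m, angles in rad, forces in N, time in s.
With the tool pointing down it reaches from about 0.425 to 0.8 m from the base axis. Payload 8.3 kg.
Tool frame: the origin (TCP) lies on the centre line of the jaws, within the pads' length; the fingertips stand 19 mm ahead of it and the grasp point (between the pads) is the TCP; z points along the fingers, y is the line along which they close (so a half turn about z gives the same grasp; the last joint's range is limited). The gripper opens to 85 mm and grips with 20 to 120 N. Pads are 22 mm wide; open, the fingers measure 114 mm over their backs; the gripper's body (76 mm by 85 mm) begins 54 mm behind the grasp point. The pads swing forward as they close: fully open they stand 13 mm farther back than shut.
Start: joints at [-1.289, 0.383, 0.016, 1.37, -0.006, 1.388, -0.046], TCP at [0.211, 0.588, 0.25] pointing down, gripper open.
Joint ranges: [-2.95, 2.95], [-0.25, 2.06], [-1.52, 1.56], [0.18, 2.33], [-1.44, 4.58], [0.02, 2.06], [-3.01, 3.01]. Speed limits (rad/s): [2.39, 2.39, 3.01, 3.01, 3.14, 3.14, 3.14].

### API

Orientations are given as a unit quaternion [w, x, y, z].
In Python, from bench import robot gives the robot as it stands.
- The arm moves only by the tool move_arm, never from a script. Its argument "deltas" is a list of rows, each an object with "translation": the shift along the tool's x, y, z in cm, a list of three; "delta_rot": the turn, a rotation vector about the tool's x, y, z in degrees, a list of three; "fingers": the finger opening in cm, from 0 to 8.54. In form: [{"translation": [x, y, z], "delta_rot": [ax, ay, az], "fingers": fingers}, ...]. A call has 1 to 5 rows; each row shifts and turns the commanded pose from where the row before left it, along the tool's axes as they then stand; what a row does not reach is not made up. A row lasts 1/12 s, in which the tool goes at most 41.7 mm and 7.16 degrees, less where a joint would pass 70% of its speed; a pose out of reach is approached as far as the arm can. A call is refused whole if a number of a shift passes 4.17 or a number of a turn 7.16, either way. A call with a gripper value outside its range is refused whole. The fingers move at their own pace and stop on an object; "squeeze" is the grip in N (left out, the last holds). Time passes only in rows, so rows that do not move let the fingers close. It gives the time, the measured TCP pose, the force, the opening and the grip force at its end, in the units of the state.
- robot.get_obs(): the state, without advancing time (a new reading comes with each control period).
- robot.capture(name): name is "side" or "top" or "wrist"; returns the picture (480x640x3 uint8, red, green, blue); there is no depth.
- robot.calibration(name): a dict with "intrinsics" (3x3 intrinsics, pixels), "xyz" and "attitude" of the camera in the world; the wrist camera has in their place "mount" (4x4, takes a point from camera to tool coordinates, whose origin is the TCP and whose axes are the flange's). Camera axes: x right, y down, z forward; pixel columns grow to the right and rows downward; lengths in m; the calibration is good to about 2 mm. A picture is of the moment at which its call begins: read the wrist's pose just before it. calibration takes no time and is no camera call.
- robot.job_done(): hands the job in; it is judged then, once.
The state is a dict: "time_s": time; "q": joint angles; "joint_vel": joint speeds; "tau": joint torques, N m; "position": TCP position; "eef_rot": TCP orientation; "wrist_force": force on the tool from outside, world axes, zero at the start; "torque": the same for the moment, N m; "opening": finger opening in m; "grip_force": force on a finger pad.
Only numpy, scipy, OpenCV 4.12 (cv2) and the standard library are available. Lean on these libraries where they do the work, as an engineer would, in place of code of your own. Each camera call takes 0.05 s, during which the arm holds its last target. There are 200 camera calls.

## Working session

There is one attempt and no reset: what is moved stays moved. The work goes in short steps, Python scripts to look and compute and a tool call to move; the robot and the scene stay as the last step left them, time stands still between calls to the robot, and variables do not carry over. Pictures are saved under pics/ and viewed, at most 10 in all, crops included, and the job is handed in when it is done.

Besides the shell and the picture viewer there is one more tool, called after "Emit:" by a JSON object that holds its "op" and its "data". move_arm: Moves the arm, as the interface text tells. Its arguments: {"type":"object","properties":{"deltas":{"type":"array"},"squeeze":{"type":"number"}},"required":["deltas"]}

```bash
mkdir -p pics; ls; python3 - <<'E'
from bench import robot
import cv2,numpy as np
o=robot.get_obs(); print({k:np.round(v,3).tolist() for k,v in o.items()})
for n in("side","top"):
    im=robot.capture(n); cv2.imwrite(f"pics/{n}0.png",im[:,:,::-1]); print(n,robot.calibration(n))
print(robot.calibration("wrist"))
E
```

```text
pics
{'time_s': 0.0, 'q': [-1.289, 0.384, 0.016, 1.371, -0.006, 1.388, -0.047], 'joint_vel': [0.001, 0.0, -0.001, -0.0, 0.001, -0.0, -0.001], 'tau': [-0.0, -62.76, 0.844, -37.181, 0.017, 0.014, 0.0], 'position': [0.211, 0.588, 0.249], 'eef_rot': [-0.0, 0.172, 0.985, -0.001], 'wrist_force': [-0.061, -0.561, 0.564], 'torque': [-0.023, -0.033, -0.003], 'grip_force': 0.0, 'opening': 0.086}
side {'intrinsics': array([[451.605321  ,   0.        , 323.32445206],
       [  0.        , 451.605321  , 239.0103654 ],
       [  0.        ,   0.        ,   1.        ]]), 'xyz': array([0.27084282, 0.52648782, 0.63631106]), 'attitude': array([ 0.09408316, -0.2237393 ,  0.8781705 , -0.41219614])}
top {'intrinsics': array([[493.26387253,   0.        , 317.3736177 ],
       [  0.        , 493.26387253, 232.40457496],
       [  0.        ,   0.        ,   1.        ]]), 'xyz': array([ 0.45383535, -0.02127739,  1.07008616]), 'attitude': array([ 0.04334342, -0.6974876 ,  0.71440648, -0.03543688])}
{'intrinsics': array([[397.5383365 ,   0.        , 324.37560838],
       [  0.        , 397.5383365 , 236.50991446],
       [  0.        ,   0.        ,   1.        ]]), 'mount': array([[-3.87614319e-05, -9.61996088e-01, -2.73063224e-01,
         6.89387819e-02],
       [ 9.99999560e-01,  2.18611023e-04, -9.12112439e-04,
        -3.68300780e-04],
       [ 9.37143229e-04, -2.73063140e-01,  9.61995657e-01,
        -1.23711019e-01],
       [ 0.00000000e+00,  0.00000000e+00,  0.00000000e+00,
         1.00000000e+00]])}
```

View pics/side0.png

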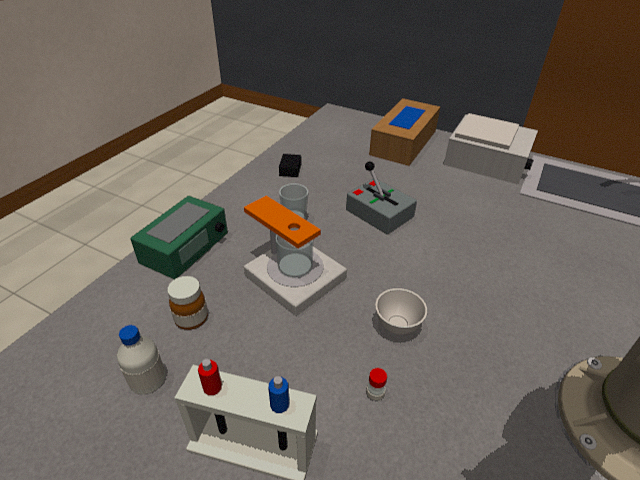

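View pics/top0.png

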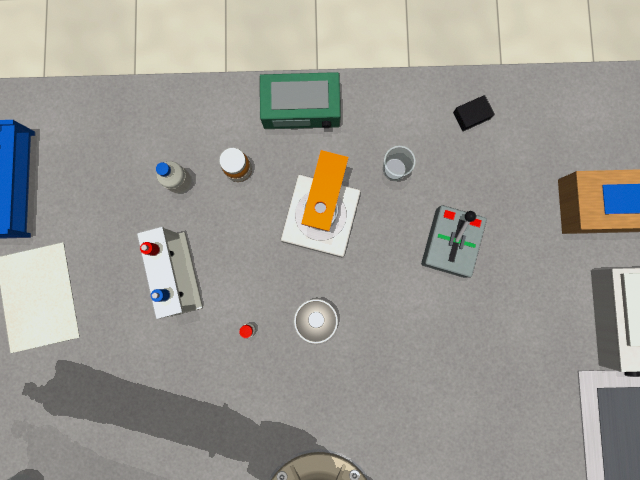

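The side view shows the red head at (210,378), the blue head at (279,395), the guide hole at (294,226) and the knob at (369,166). The top view shows red at (149,248), the hole at (320,208) and the knob at (470,216), with the lever leaning towards the red patches. I'll enlarge these for exact pixels.

```bash
cat >h.py <<'E'
import numpy as np,cv2
from scipy.spatial.transform import Rotation as R
from bench import robot
def rot(q): return R.from_quat(np.roll(q,-1))
def cam(n,obs=None):
    c=robot.calibration(n); K=c["intrinsics"]
    if n!="wrist": return K,rot(c["attitude"]).as_matrix(),np.array(c["xyz"])
    T=np.array(c["mount"]); M=rot(obs["eef_rot"]).as_matrix()
    return K,M@T[:3,:3],M@T[:3,3]+np.array(obs["position"])
def ray(C,uv):
    K,A,p=C; d=A@np.linalg.solve(K,[*uv,1]); return p,d/np.linalg.norm(d)
def proj(C,P):
    K,A,p=C; v=K@(A.T@(np.array(P)-p)); return v[:2]/v[2]
def plane(C,uv,z):
    p,d=ray(C,uv); return p+d*(z-p[2])/d[2]
def tri(*cu):
    S=0;b=0;L=[]
    for C,uv in cu:
        p,d=ray(C,uv); Q=np.eye(3)-np.outer(d,d); S=S+Q; b=b+Q@p; L.append((Q,p))
    X=np.linalg.solve(S,b); return X,[np.linalg.norm(Q@(X-p)) for Q,p in L]
E
python3 - <<'E'
import cv2,numpy as np
t=cv2.imread("pics/top0.png");s=cv2.imread("pics/side0.png")
def c(im,u,v):
    a=cv2.resize(im[v:v+75,u:u+66],None,fx=4,fy=4,interpolation=cv2.INTER_CUBIC)
    for k in range(0,66,10): cv2.line(a,(k*4,0),(k*4,6),(0,255,255),1)
    for k in range(0,75,10): cv2.line(a,(0,k*4),(6,k*4),(0,255,255),1)
    return a
m=np.vstack([np.hstack([c(t,130,235),c(t,290,180),c(t,422,203)]),np.hstack([c(s,180,350),c(s,260,190),c(s,343,158)])])
cv2.imwrite("pics/m.png",m)
E
```

```text
(no output)
```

View pics/m.png

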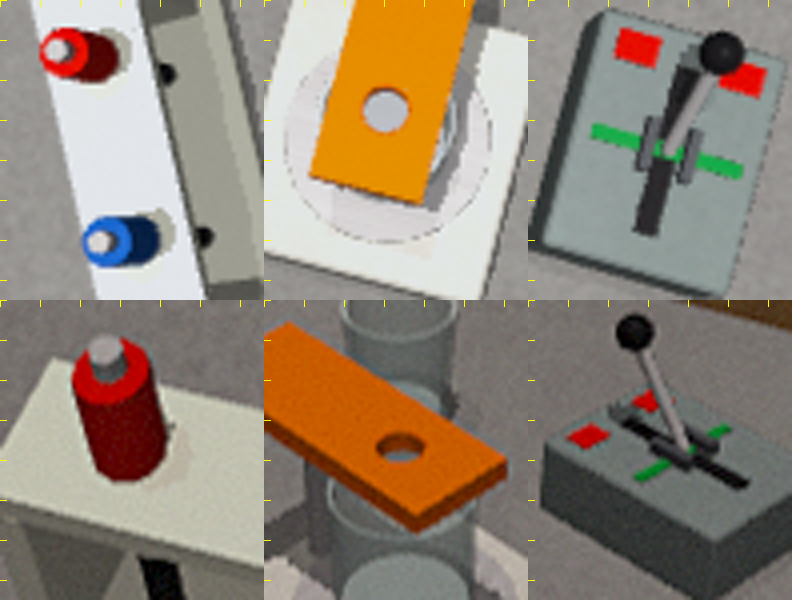

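The crops show these pixels:

| Feature | Top view | Side view |
|---|---|---|
| Red stub top | (144.2,247.5) | (206.5,361.5) |
| Guide hole | (320.5,207.5) | (294.2,226.8) |
| Knob | (470.5,216.2) | (369.5,166) |
| Stripe ends | (438,235.5), (475.5,246) | not read |

```bash
python3 - <<'E'
from h import *
np.set_printoptions(precision=4,suppress=True)
T=cam("top");S=cam("side")
for n,a,b in(("stub165+10",(144.25,247.5),(206.5,361.5)),("hole130",(320.5,207.5),(294.25,226.75)),("knob",(470.5,216.25),(369.5,166))):
    print(n,*tri((T,a),(S,b)))
a=plane(T,(438,235.5),.05);b=plane(T,(475.5,246),.05);print("stripe",a,b,(a+b)/2)
p=plane(T,(457.25,240.25),.055);print("pivot",p)
k=tri((T,(470.5,216.25)),(S,(369.5,166)))[0]
y=(a-b)/np.linalg.norm(a-b);x=np.array([y[1],-y[0],0]);print("ctrl x,y",x,y,"yaw",np.degrees(np.arctan2(x[1],x[0])))
d=k-np.array([*p[:2],.053]);print("rel",d@x,d@y,d[2],np.linalg.norm(d),"ang",np.arctan2(d@x,d[2]))
# blue stub, bystanders (rough)
print("blue",plane(T,(155,295.5),.175))
for n,u,z in(("jar",(233,161),.08),("bottle",(163,169),.12),("spare",(399,158),.075),("mortar",(316,316),.05),("vial",(246,331),.05)): print(n,plane(T,u,z))
o=robot.get_obs();M=rot(o["eef_rot"]).as_matrix();print(M)
E
```

```text
stub165+10 [0.5354 0.3056 0.1745] [np.float64(0.0013409387044009172), np.float64(0.001340938704400875)]
hole130 [ 0.6088 -0.0186  0.1273] [np.float64(0.001145694707404969), np.float64(0.0011456947074049923)]
knob [ 0.5871 -0.3125  0.1082] [np.float64(0.0010972236422697652), np.float64(0.001097223642269632)]
stripe [ 0.5555 -0.2611  0.05  ] [ 0.5318 -0.3372  0.05  ] [ 0.5437 -0.2991  0.05  ]
pivot [ 0.5442 -0.2989  0.055 ]
ctrl x,y [ 0.9548 -0.2972  0.    ] [0.2972 0.9548 0.    ] yaw -17.287610515125305
rel 0.044998552629552775 -0.00019803460874123768 0.05522008191653132 0.07123318330195078 ang 0.683757325797077
blue [0.4466 0.2837 0.175 ]
jar [0.7169 0.1586 0.08  ]
bottle [0.6938 0.2899 0.12  ]
spare [ 0.7154 -0.1832  0.075 ]
mortar [ 0.3965 -0.0044  0.05  ]
vial [0.3695 0.139  0.05  ]
[[-0.9412  0.338  -0.0006]
 [ 0.338   0.9412 -0.0017]
 [-0.     -0.0018 -1.    ]]
```

The heights agree: stub top 174.5 mm against 175, hole 127 mm against 130, and lever length 71 mm against 72. The lever leans about +0.68 rad. I'll move now, passing over the rack for a wrist view on the way to the control.

Emit:
{"op": "move_arm", "data": {"deltas": [{"translation": [-3.0,-1.5,0],"delta_rot": [0,0,-2.4],"fingers": 8.5},{"translation": [-3.7,-1.6,0],"delta_rot": [0,0,0],"fingers": 8.5},{"translation": [-3.7,-1.6,0],"delta_rot": [0,0,0],"fingers": 8.5},{"translation": [-3.7,-1.6,0],"delta_rot": [0,0,0],"fingers": 8.5},{"translation": [-3.7,-1.6,0],"delta_rot": [0,0,0],"fingers": 8.5}]}}

```text
time_s: 0.52
position: [0.3575, 0.4571, 0.2499]
eef_rot: [-0.0, 0.151, 0.989, -0.0]
wrist_force: [0.8, 0.1, -0.8]
opening: 0.0853
grip_force: 0.0
```

Emit:
{"op": "move_arm", "data": {"deltas": [{"translation": [-3.7,-1.6,0],"delta_rot": [0,0,0],"fingers": 8.5},{"translation": [-3.7,-1.6,0],"delta_rot": [0,0,0],"fingers": 8.5},{"translation": [-3.7,-1.6,0],"delta_rot": [0,0,0],"fingers": 8.5},{"translation": [-3.7,-1.6,0],"delta_rot": [0,0,0],"fingers": 8.5},{"translation": [-3.7,-1.6,0],"delta_rot": [0,0,0],"fingers": 8.5}]}}

```text
time_s: 0.93
position: [0.5103, 0.3255, 0.25]
eef_rot: [-0.0, 0.151, 0.989, -0.0]
wrist_force: [-0.2, 0.4, 0.4]
opening: 0.0851
grip_force: 0.0
```

Emit:
{"op": "move_arm", "data": {"deltas": [{"translation": [-2.0,-1.0,0],"delta_rot": [0,0,0],"fingers": 8.5},{"translation": [0,0,0],"delta_rot": [0,0,0],"fingers": 8.5},{"translation": [0,0,0],"delta_rot": [0,0,0],"fingers": 8.5}]}}

```text
time_s: 1.18
position: [0.5264, 0.3098, 0.2496]
eef_rot: [-0.0, 0.153, 0.988, -0.001]
wrist_force: [-0.4, 0.9, -0.5]
opening: 0.0854
grip_force: 0.0
```

```bash
cat >>h.py <<'E'
def snap(name):
    o=robot.get_obs(); im=robot.capture("wrist")[:,:,::-1].copy(); cv2.imwrite(f"pics/{name}.png",im)
    import pickle; pickle.dump(o,open(f"pics/{name}.pkl","wb")); return o,im
def load(name):
    import pickle; return cam("wrist",pickle.load(open(f"pics/{name}.pkl","rb")))
def go(P,o=None):
    o=o or robot.get_obs(); M=rot(o["eef_rot"]).as_matrix(); return 100*M.T@(np.array(P)-np.array(o["position"]))
E
python3 - <<'E'
from h import *
np.set_printoptions(precision=4,suppress=True)
o,im=snap("w1"); print(o["time_s"],o["position"],o["eef_rot"],o["joint_vel"])
C=cam("wrist",o)
print("pred stub",proj(C,[.5354,.3056,.1745]))
print("to knob above",go([.587,-.3125,.25],o), "guide",go([.6088,-.0186,.25],o))
E
```

```text
1.1833 [0.5264 0.3098 0.2496] [-0.0003  0.1528  0.9883 -0.0006] [-0.044  -0.0091 -0.0499  0.0069 -0.0098 -0.0008 -0.0106]
pred stub [323.2303 276.7995]
to knob above [-24.5714 -57.4939   0.0277] guide [-17.7744 -28.8177  -0.0069]
```

View pics/w1.png

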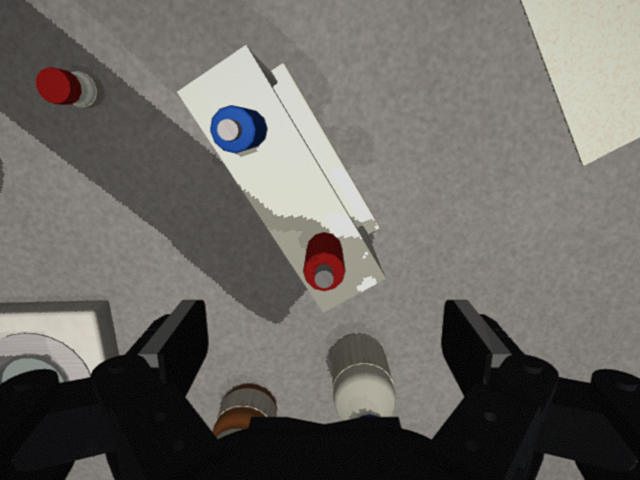

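The red stub top is at (324,276), against a predicted (323,277), so the probe position is confirmed to about 1 mm. Next is the guide, then the control.

Emit:
{"op": "move_arm", "data": {"deltas": [{"translation": [-2,-3.2,0],"delta_rot": [0,0,0],"fingers": 8.5},{"translation": [-2,-3.2,0],"delta_rot": [0,0,0],"fingers": 8.5},{"translation": [-2,-3.2,0],"delta_rot": [0,0,0],"fingers": 8.5},{"translation": [-2,-3.2,0],"delta_rot": [0,0,0],"fingers": 8.5},{"translation": [-2,-3.2,0],"delta_rot": [0,0,0],"fingers": 8.5}]}}

```text
time_s: 1.65
position: [0.5723, 0.13, 0.2502]
eef_rot: [-0.0, 0.149, 0.989, 0.0]
wrist_force: [0.3, 0.3, -0.1]
opening: 0.0848
grip_force: 0.0
```

Emit:
{"op": "move_arm", "data": {"deltas": [{"translation": [-2,-3.2,0],"delta_rot": [0,0,0],"fingers": 8.5},{"translation": [-2,-3.2,0],"delta_rot": [0,0,0],"fingers": 8.5},{"translation": [-2,-3.2,0],"delta_rot": [0,0,0],"fingers": 8.5},{"translation": [-1,-3.2,0],"delta_rot": [0,0,0],"fingers": 8.5},{"translation": [0,0,0],"delta_rot": [0,0,0],"fingers": 8.5}]}}

```text
time_s: 2.07
position: [0.6012, -0.0215, 0.2504]
eef_rot: [0.0, 0.155, 0.988, -0.002]
wrist_force: [0.3, -1.3, 0.7]
opening: 0.0848
grip_force: 0.0
```

```bash
python3 - <<'E'
from h import *
np.set_printoptions(precision=4,suppress=True)
o,im=snap("w2"); print(o["time_s"],o["position"],o["joint_vel"])
C=cam("wrist",o)
print("pred hole",proj(C,[.6088,-.0186,.13]))
print("to knob above",go([.587,-.3125,.25],o))
u,v=proj(C,[.6088,-.0186,.13]).astype(int)
a=im[max(v-50,0):v+50,u-66:u+67]; print(u-66,v-50)
cv2.imwrite("pics/w2c.png",np.vstack([cv2.resize(a,(532,400),interpolation=cv2.INTER_CUBIC)]))
E
```

```text
2.0667 [ 0.6012 -0.0215  0.2504] [-0.0554 -0.0072 -0.0669 -0.0028 -0.0188  0.0048 -0.0947]
pred hole [333.8796 245.3524]
to knob above [ -7.5583 -28.1398   0.152 ]
267 195
```

View pics/w2c.png

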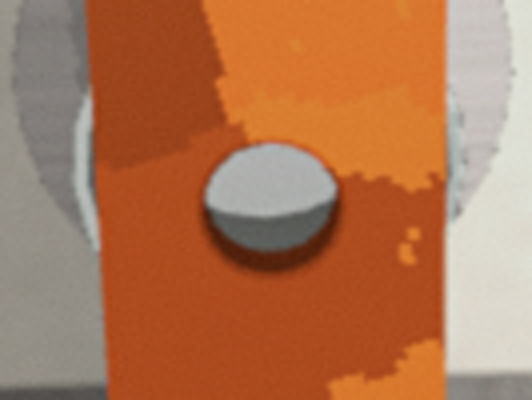

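The hole rim spans crop columns 203–340 and rows 142–272, so its centre is at about (334.9,246.8) against a predicted (333.9,245.4). That agrees to about 1 mm. On to above the knob.

Emit:
{"op": "move_arm", "data": {"deltas": [{"translation": [-1,-3.5,0],"delta_rot": [0,0,0],"fingers": 8.5},{"translation": [-1,-3.5,0],"delta_rot": [0,0,0],"fingers": 8.5},{"translation": [-1,-3.5,0],"delta_rot": [0,0,0],"fingers": 8.5},{"translation": [-1,-3.5,0],"delta_rot": [0,0,0],"fingers": 8.5},{"translation": [-1,-3.5,0],"delta_rot": [0,0,0],"fingers": 8.5}]}}

```text
time_s: 2.53
position: [0.5979, -0.1939, 0.2502]
eef_rot: [-0.0, 0.148, 0.989, 0.001]
wrist_force: [1.8, -0.1, 0.4]
opening: 0.085
grip_force: 0.0
```

Emit:
{"op": "move_arm", "data": {"deltas": [{"translation": [-1,-3.5,0],"delta_rot": [0,0,0],"fingers": 8.5},{"translation": [-1,-3.5,0],"delta_rot": [0,0,0],"fingers": 8.5},{"translation": [-0.5,-3.5,0],"delta_rot": [0,0,0],"fingers": 8.5},{"translation": [0,0,0],"delta_rot": [0,0,0],"fingers": 8.5},{"translation": [0,0,0],"delta_rot": [0,0,0],"fingers": 8.5}]}}

```text
time_s: 2.95
position: [0.5895, -0.304, 0.2497]
eef_rot: [-0.0, 0.152, 0.988, 0.0]
wrist_force: [0.3, 0.8, 0.2]
opening: 0.085
grip_force: 0.0
```

```bash
python3 - <<'E'
from h import *
np.set_printoptions(precision=4,suppress=True)
o,im=snap("w3"); print(o["time_s"],o["position"],o["eef_rot"])
C=cam("wrist",o)
k=np.array([.5871,-.3125,.1082])
print("pred knob",proj(C,k),"upright",proj(C,[.544,-.299,.125]),"pivot",proj(C,[.544,-.299,.053]),"stripe",proj(C,[.5437,-.2991,.05]))
print("to knob",go(k,o)); T=cam("top");S=cam("side");W2=load("w2")
print("hole",tri((T,(320.5,207.5)),(S,(294.25,226.75)),(W2,(334.9,246.75))),plane(W2,(334.9,246.75),.13))
E
```

```text
2.95 [ 0.5895 -0.304   0.2497] [-0.0005  0.1518  0.9884  0.0001]
pred knob [312.4395 228.2549] upright [310.942  164.3693] pivot [313.9865 155.5096] stripe [313.8504 154.8981]
to knob [-0.0412 -0.8862 14.1545]
hole (array([ 0.6094, -0.0186,  0.1275]), [np.float64(0.0017245347956922213), np.float64(0.0006116976991389329), np.float64(0.001191698823569796)]) [ 0.6099 -0.0183  0.13  ]
```

View pics/w3.png

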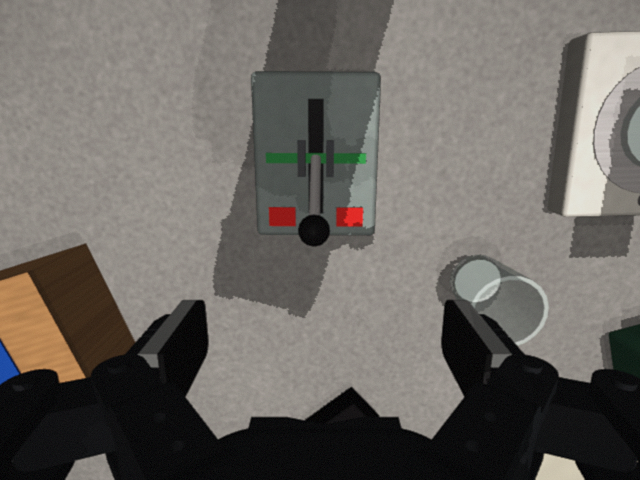

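The knob is at (314,230) and the stripe at (316,158), both within 1–2 mm of prediction, and the tool is aligned with the control. I'll descend on the knob and grip it across the swing plane.

Emit:
{"op": "move_arm", "data": {"deltas": [{"translation": [-0.15,-0.8,3],"delta_rot": [0,0,0],"fingers": 6},{"translation": [0,0,3.7],"delta_rot": [0,0,0],"fingers": 6},{"translation": [0,0,3.7],"delta_rot": [0,0,0],"fingers": 6},{"translation": [0,0,3.5],"delta_rot": [0,0,0],"fingers": 6},{"translation": [0,0,0],"delta_rot": [0,0,0],"fingers": 6}]}}

```text
time_s: 3.42
position: [0.5867, -0.305, 0.103]
eef_rot: [-0.006, 0.148, 0.989, 0.003]
wrist_force: [-1.2, 0.7, -1.5]
opening: 0.0602
grip_force: 0.0
```

Emit:
{"op": "move_arm", "data": {"deltas": [{"translation": [0,0,0],"delta_rot": [0,0,0],"fingers": 1.5},{"translation": [0,0,0],"delta_rot": [0,0,0],"fingers": 1.5},{"translation": [0,0,0],"delta_rot": [0,0,0],"fingers": 1.5},{"translation": [0,0,0],"delta_rot": [0,0,0],"fingers": 1.5},{"translation": [0,0,0],"delta_rot": [0,0,0],"fingers": 1.5}], "squeeze": 25}}

```text
time_s: 3.83
position: [0.5909, -0.3122, 0.1145]
eef_rot: [0.003, 0.151, 0.989, -0.001]
wrist_force: [2.6, -0.9, 7.3]
opening: 0.02
grip_force: 24.3
```

Emit:
{"op": "move_arm", "data": {"deltas": [{"translation": [0.95,0,-0.55],"delta_rot": [0,0,0],"fingers": 1.5},{"translation": [1.0,0,-0.4],"delta_rot": [0,0,0],"fingers": 1.5},{"translation": [1.0,0,-0.3],"delta_rot": [0,0,0],"fingers": 1.5},{"translation": [0.7,0,-0.1],"delta_rot": [0,0,0],"fingers": 1.5},{"translation": [0.7,0,0],"delta_rot": [0,0,0],"fingers": 1.5}]}}

```text
time_s: 4.25
position: [0.5494, -0.299, 0.1278]
eef_rot: [0.003, 0.151, 0.989, -0.0]
wrist_force: [4.7, 0.2, 9.9]
opening: 0.0196
grip_force: 25.7
```

Emit:
{"op": "move_arm", "data": {"deltas": [{"translation": [0,0,0],"delta_rot": [0,0,0],"fingers": 1.5},{"translation": [0,0,0],"delta_rot": [0,0,0],"fingers": 1.5}]}}

```text
time_s: 4.42
position: [0.5485, -0.2987, 0.1274]
eef_rot: [0.002, 0.151, 0.989, -0.0]
wrist_force: [0.8, 1.3, 11.6]
opening: 0.0201
grip_force: 25.8
```

```bash
python3 - <<'E'
from h import *
np.set_printoptions(precision=4,suppress=True)
o=robot.get_obs();print(o["position"],o["eef_rot"],o["wrist_force"],o["opening"])
W3=load("w3"); p=plane(W3,(316,158),.05); print("pivot w3",p,"knob w3",plane(W3,(314,230),.109)); print("err to pivot(tool cm)",go([*p[:2],.125],o),go([.5442,-.2989,.125],o))
t=robot.capture("top")[:,:,::-1];s=robot.capture("side")[:,:,::-1];ow,w=snap("w4")
f=lambda im,u,v,W,H:cv2.resize(im[v:v+H,u:u+W],(400,300),interpolation=cv2.INTER_CUBIC)
cv2.imwrite("pics/m4.png",np.vstack([np.hstack([f(t,400,190,120,90),f(s,320,140,120,90)]),np.hstack([f(w,160,120,320,240),f(w,0,0,640,480)])]))
E
```

```text
[ 0.5485 -0.2987  0.1274] [ 0.0021  0.1508  0.9886 -0.    ] [ 0.7573  1.296  11.5631] 0.02011988700964242
pivot w3 [ 0.5465 -0.2982  0.05  ] knob w3 [ 0.5884 -0.3118  0.109 ]
err to pivot(tool cm) [ 0.2025 -0.0084  0.2377] [ 0.4052 -0.1444  0.2368]
```

View pics/m4.png

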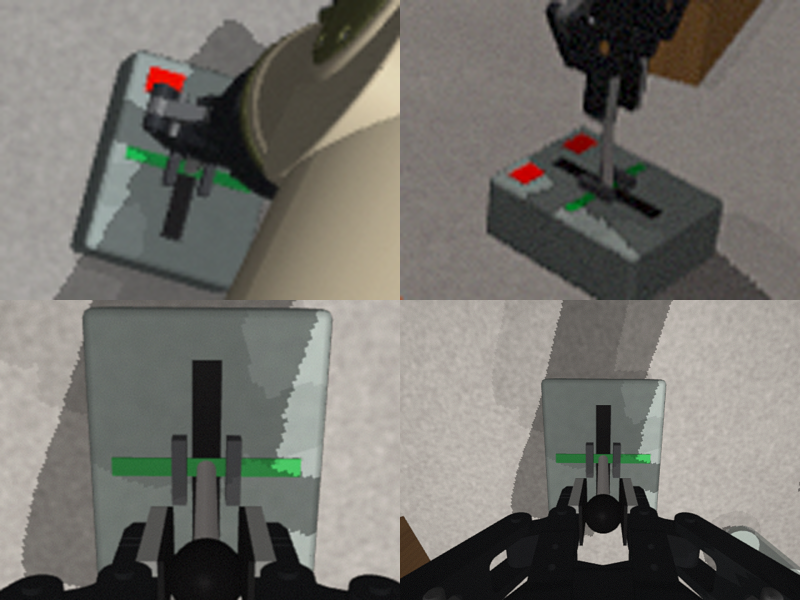

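The wrist view shows the gripped knob at about (325.6,336) with the stem nearly vertical. I'll compute the exact lean.

```bash
python3 - <<'E'
from h import *
np.set_printoptions(precision=4,suppress=True)
W=load("w4"); o=robot.get_obs()
k=plane(W,(325.6,336),.124); s=plane(W,(160+.8*207,120+.8*166),.05)
print("tcp px",proj(W,o["position"]),"knob",k,"stripe",s)
x=np.array([.9548,-.2972])
for p in (s[:2],[.5442,-.2989],[.5465,-.2982]): print((k[:2]-p)@x*1000,"mm")
E
```

```text
tcp px [325.8007 330.4124] knob [ 0.5526 -0.3001  0.124 ] stripe [ 0.5463 -0.2979  0.05  ]
6.687872567111239 mm
8.372771998055796 mm
6.384771998055821 mm
```

The lever leans about +0.09 rad, so I'll pull it 6.5 mm further and release.

Emit:
{"op": "move_arm", "data": {"deltas": [{"translation": [0.35,0,0],"delta_rot": [0,0,0],"fingers": 1.5},{"translation": [0.3,0,0],"delta_rot": [0,0,0],"fingers": 1.5},{"translation": [0,0,0],"delta_rot": [0,0,0],"fingers": 1.5},{"translation": [0,0,0],"delta_rot": [0,0,0],"fingers": 1.5}]}}

```text
time_s: 4.9
position: [0.5427, -0.2969, 0.1273]
eef_rot: [0.002, 0.151, 0.989, -0.0]
wrist_force: [1.9, 2.1, 9.5]
opening: 0.0198
grip_force: 25.9
```

Emit:
{"op": "move_arm", "data": {"deltas": [{"translation": [0,0,0],"delta_rot": [0,0,0],"fingers": 6},{"translation": [0,0,0],"delta_rot": [0,0,0],"fingers": 6},{"translation": [0,0,0],"delta_rot": [0,0,0],"fingers": 6},{"translation": [0,0,-2],"delta_rot": [0,0,0],"fingers": 6},{"translation": [0,0,-3.5],"delta_rot": [0,0,0],"fingers": 6}]}}

```text
time_s: 5.32
position: [0.5385, -0.2953, 0.1757]
eef_rot: [-0.005, 0.151, 0.989, 0.001]
wrist_force: [1.7, -0.8, -0.2]
opening: 0.0598
grip_force: 0.0
```

Emit:
{"op": "move_arm", "data": {"deltas": [{"translation": [0,0,-3.5],"delta_rot": [0,0,0],"fingers": 8.5},{"translation": [0,0,-3.5],"delta_rot": [0,0,0],"fingers": 8.5},{"translation": [0,0,0],"delta_rot": [0,0,0],"fingers": 8.5},{"translation": [0,0,0],"delta_rot": [0,0,0],"fingers": 8.5}]}}

```text
time_s: 5.65
position: [0.5417, -0.2976, 0.252]
eef_rot: [0.002, 0.151, 0.989, -0.001]
wrist_force: [-0.3, -1.4, -0.5]
opening: 0.0849
grip_force: 0.0
```

```bash
python3 - <<'E'
from h import *
np.set_printoptions(precision=4,suppress=True)
o,w=snap("w5"); print(o["time_s"],o["position"],o["eef_rot"])
s=robot.capture("side")[:,:,::-1]
W=cam("wrist",o);S=cam("side"); p=np.array([.546,-.298,.05]);x=np.array([.9548,-.2972,0])
print("knob px wrist at ang 0,.1,-.1",[proj(W,p+[0,0,.003]+.072*(np.sin(a)*x+np.array([0,0,np.cos(a)]))) for a in(0,.1,-.1)])
print("side",[proj(S,p+[0,0,.003]+.072*(np.sin(a)*x+np.array([0,0,np.cos(a)]))) for a in(0,.1,-.1)])
print("stripe px",proj(W,p))
f=lambda im,u,v,W,H:cv2.resize(im[v:v+H,u:u+W],(400,300),interpolation=cv2.INTER_CUBIC)
cv2.imwrite("pics/m5.png",np.hstack([f(w,200,120,200,150),f(s,330,150,100,75)]))
E
```

```text
5.65 [ 0.5417 -0.2976  0.252 ] [ 0.0019  0.1511  0.9885 -0.0006]
knob px wrist at ang 0,.1,-.1 [array([326.8345, 238.7693]), array([326.8317, 249.0237]), array([326.8326, 228.0466])]
side [array([385.2749, 167.2311]), array([382.7152, 166.1211]), array([387.8192, 168.6367])]
stripe px [326.4459 213.5089]
```

View pics/m5.png

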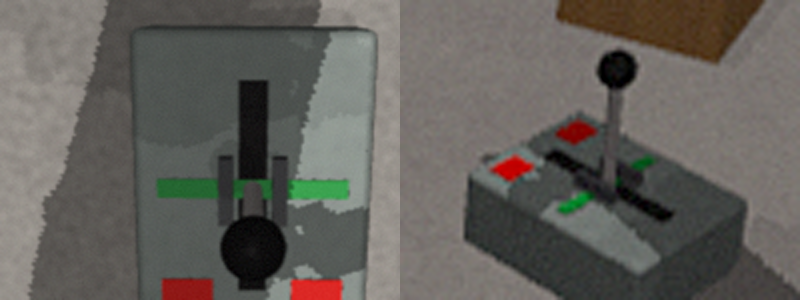

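The knob is at wrist pixel (326.5,244) and side pixel (384.3,167.5), a lean of about +0.04 rad. That is within ±0.12 and the lever is released. Now back to the rack.

Emit:
{"op": "move_arm", "data": {"deltas": [{"translation": [1.25,3.9,0],"delta_rot": [0,0,0],"fingers": 8.5},{"translation": [1.25,3.9,0],"delta_rot": [0,0,0],"fingers": 8.5},{"translation": [1.25,3.9,0],"delta_rot": [0,0,0],"fingers": 8.5},{"translation": [1.25,3.9,0],"delta_rot": [0,0,0],"fingers": 8.5},{"translation": [1.25,3.9,0],"delta_rot": [0,0,0],"fingers": 8.5}]}}

```text
time_s: 6.17
position: [0.5383, -0.0899, 0.2478]
eef_rot: [-0.002, 0.151, 0.989, -0.0]
wrist_force: [2.2, 0.2, 0.5]
opening: 0.0852
grip_force: 0.0
```

Emit:
{"op": "move_arm", "data": {"deltas": [{"translation": [1.25,3.9,0],"delta_rot": [0,0,0],"fingers": 8.5},{"translation": [1.25,3.9,0],"delta_rot": [0,0,0],"fingers": 8.5},{"translation": [1.25,3.9,0],"delta_rot": [0,0,0],"fingers": 8.5},{"translation": [1.25,3.9,0],"delta_rot": [0,0,0],"fingers": 8.5},{"translation": [1.25,3.9,0],"delta_rot": [0,0,0],"fingers": 8.5}]}}

```text
time_s: 6.58
position: [0.5367, 0.1146, 0.2479]
eef_rot: [-0.002, 0.151, 0.989, -0.001]
wrist_force: [1.0, -1.0, 0.6]
opening: 0.0847
grip_force: 0.0
```

Emit:
{"op": "move_arm", "data": {"deltas": [{"translation": [1.25,3.9,0],"delta_rot": [0,0,0],"fingers": 8.5},{"translation": [1.25,3.9,0],"delta_rot": [0,0,0],"fingers": 8.5},{"translation": [1.25,3.9,0],"delta_rot": [0,0,0],"fingers": 8.5},{"translation": [0,0,0],"delta_rot": [0,0,0],"fingers": 8.5},{"translation": [0,0,0],"delta_rot": [0,0,0],"fingers": 8.5}]}}

```text
time_s: 7.0
position: [0.5353, 0.2389, 0.247]
eef_rot: [-0.002, 0.148, 0.989, -0.001]
wrist_force: [0.1, -1.0, 0.6]
opening: 0.085
grip_force: 0.0
```

```bash
python3 - <<'E'
from h import *
np.set_printoptions(precision=4,suppress=True)
o,im=snap("w6"); print(o["time_s"],o["position"],o["eef_rot"])
W=cam("wrist",o)
p=proj(W,[.5354,.3056,.175]);u,v=p.astype(int);print("pred",p)
P=plane(load("w1"),(324,276),.175);print("w1 stub",P)
# grey stub centroid near the prediction: low saturation inside the red head
a=im[v-25:v+26,u-25:u+26];h=cv2.cvtColor(a,cv2.COLOR_BGR2HSV)
red=((h[...,1]>150)&((h[...,0]<10)|(h[...,0]>170))).astype(np.uint8)
g=((h[...,1]<70)&(h[...,2]>60)).astype(np.uint8)
n,l,st,ce=cv2.connectedComponentsWithStats(g)
for i in range(1,n):
    if 15<st[i,4]<400: print("stub cand",ce[i]+[u-25,v-25],st[i])
print("go",go([.5354,.3056,.15],o))
E
```

```text
7.0 [0.5353 0.2389 0.247 ] [-0.0021  0.1477  0.989  -0.001 ]
pred [451.5794 225.8486]
w1 stub [0.5349 0.3062 0.175 ]
stub cand [450.8136 226.3284] [ 15  15  21  22 338]
go [1.8974 6.4065 9.6937]
```

The probe position agrees to within 1 mm. I'll align over it and descend.

Emit:
{"op": "move_arm", "data": {"deltas": [{"translation": [0.95,3.2,0],"delta_rot": [0,0,0],"fingers": 8.5},{"translation": [0.95,3.2,0],"delta_rot": [0,0,0],"fingers": 8.5},{"translation": [0,0,0],"delta_rot": [0,0,0],"fingers": 6.5},{"translation": [0,0,2.5],"delta_rot": [0,0,0],"fingers": 6.5},{"translation": [0,0,2.5],"delta_rot": [0,0,0],"fingers": 6.5}]}}

```text
time_s: 7.47
position: [0.5394, 0.3012, 0.1998]
eef_rot: [0.001, 0.152, 0.988, 0.0]
wrist_force: [-0.2, -0.1, -0.7]
opening: 0.0647
grip_force: 0.0
```

```bash
python3 - <<'E'
from h import *
np.set_printoptions(precision=4,suppress=True)
o,im=snap("w7"); print(o["time_s"],o["position"],o["eef_rot"],"go",go([.5351,.3060,.15],o))
W=cam("wrist",o);p=proj(W,[.5351,.306,.175]);u,v=p.astype(int)
h=cv2.cvtColor(im[v-40:v+41,u-40:u+41],cv2.COLOR_BGR2HSV)
g=((h[...,1]<70)&(h[...,2]>60)).astype(np.uint8);n,l,st,ce=cv2.connectedComponentsWithStats(g)
print("pred",p,[(ce[i]+[u-40,v-40],st[i]) for i in range(1,n) if 100<st[i,4]<1500])
E
```

```text
7.4667 [0.5394 0.3012 0.1998] [0.0011 0.1516 0.9884 0.0004] go [0.5597 0.3261 4.9807]
pred [333.822  287.2603] [(array([333.18  , 287.6104]), array([ 29,  24,  24,  31, 539], dtype=int32))]
```

Emit:
{"op": "move_arm", "data": {"deltas": [{"translation": [0.3,0.2,2.4],"delta_rot": [0,0,0],"fingers": 6.5},{"translation": [0,0,2.2],"delta_rot": [0,0,0],"fingers": 6.5},{"translation": [0,0,0],"delta_rot": [0,0,0],"fingers": 6.5},{"translation": [0,0,0],"delta_rot": [0,0,0],"fingers": 6.5},{"translation": [0,0,0],"delta_rot": [0,0,0],"fingers": 6.5}]}}

```text
time_s: 7.93
position: [0.5368, 0.3044, 0.1552]
eef_rot: [0.001, 0.152, 0.988, 0.0]
wrist_force: [-0.0, 0.5, 0.1]
opening: 0.0646
grip_force: 0.0
```

```bash
python3 - <<'E'
from h import *
o=robot.get_obs(); print(o["time_s"],o["position"],"go",go([.5351,.3060,.15],o))
E
```

```text
7.9333 [0.536819   0.30438582 0.15519765] go [0.21286925 0.10224962 0.51960844]
```

Emit:
{"op": "move_arm", "data": {"deltas": [{"translation": [0.2,0.1,0.6],"delta_rot": [0,0,0],"fingers": 6.5},{"translation": [0,0,0],"delta_rot": [0,0,0],"fingers": 4},{"translation": [0,0,0],"delta_rot": [0,0,0],"fingers": 1.5},{"translation": [0,0,0],"delta_rot": [0,0,0],"fingers": 1.5},{"translation": [0,0,0],"delta_rot": [0,0,0],"fingers": 1.5}], "squeeze": 60}}

```text
time_s: 8.35
position: [0.5346, 0.307, 0.1485]
eef_rot: [0.0, 0.151, 0.989, 0.0]
wrist_force: [-0.0, -0.4, 0.1]
opening: 0.0227
grip_force: 58.7
```

Emit:
{"op": "move_arm", "data": {"deltas": [{"translation": [0,0,0],"delta_rot": [0,0,0],"fingers": 1.5},{"translation": [0,0,0],"delta_rot": [0,0,0],"fingers": 1.5},{"translation": [0,0,0],"delta_rot": [0,0,0],"fingers": 1.5}]}}

```text
time_s: 8.6
position: [0.5346, 0.307, 0.1485]
eef_rot: [0.0, 0.151, 0.989, 0.0]
wrist_force: [-1.5, -0.4, 6.3]
opening: 0.0224
grip_force: 58.9
```

Gripped with a 22 mm opening. Lifting 16 cm straight up.

Emit:
{"op": "move_arm", "data": {"deltas": [{"translation": [0,0,-1.5],"delta_rot": [0,0,0],"fingers": 1.5},{"translation": [0,0,-2.5],"delta_rot": [0,0,0],"fingers": 1.5},{"translation": [0,0,-3],"delta_rot": [0,0,0],"fingers": 1.5},{"translation": [0,0,-3],"delta_rot": [0,0,0],"fingers": 1.5},{"translation": [0,0,-3],"delta_rot": [0,0,0],"fingers": 1.5}]}}

```text
time_s: 9.02
position: [0.5339, 0.3065, 0.2784]
eef_rot: [-0.001, 0.151, 0.989, -0.001]
wrist_force: [1.7, 0.3, -0.5]
opening: 0.0226
grip_force: 59.5
```

Emit:
{"op": "move_arm", "data": {"deltas": [{"translation": [0,0,-3],"delta_rot": [0,0,0],"fingers": 1.5},{"translation": [0,0,0],"delta_rot": [0,0,0],"fingers": 1.5},{"translation": [0,0,0],"delta_rot": [0,0,0],"fingers": 1.5}]}}

```text
time_s: 9.27
position: [0.535, 0.3071, 0.3095]
eef_rot: [0.001, 0.151, 0.989, 0.001]
wrist_force: [-0.4, 0.5, -1.6]
opening: 0.0226
grip_force: 59.6
```

```bash
python3 - <<'E'
from h import *
np.set_printoptions(precision=4,suppress=True)
o,im=snap("w8"); print(o["time_s"],o["position"],o["eef_rot"],o["wrist_force"],o["opening"],o["grip_force"])
print("go guide",go([.6096,-.0184,.315],o))
E
```

```text
9.2667 [0.535  0.3071 0.3095] [0.0013 0.1509 0.9885 0.0011] [-0.4433  0.537  -1.6173] 0.022576837240040077 59.59907948970795
go guide [-16.8319 -28.8366  -0.5905]
```

View pics/w8.png

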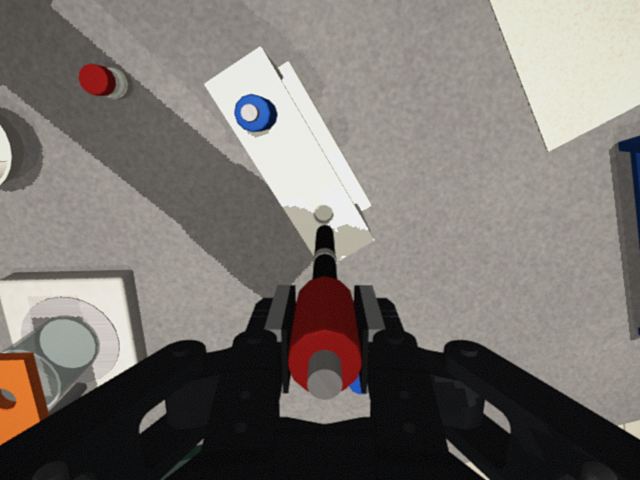

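The probe is free: tip at about (324,227), band at (323.5,255), stub top at (324,381). I'll move over to the guide at this height.

Emit:
{"op": "move_arm", "data": {"deltas": [{"translation": [-1.0,-1.7,0],"delta_rot": [0,0,0],"fingers": 1.5},{"translation": [-1.7,-3,0],"delta_rot": [0,0,0],"fingers": 1.5},{"translation": [-1.7,-3,0],"delta_rot": [0,0,0],"fingers": 1.5},{"translation": [-1.7,-3,0],"delta_rot": [0,0,0],"fingers": 1.5},{"translation": [-1.7,-3,0],"delta_rot": [0,0,0],"fingers": 1.5}]}}

```text
time_s: 9.73
position: [0.5672, 0.1511, 0.3055]
eef_rot: [-0.002, 0.151, 0.989, -0.001]
wrist_force: [1.0, -0.6, -0.4]
opening: 0.0225
grip_force: 59.6
```

Emit:
{"op": "move_arm", "data": {"deltas": [{"translation": [-1.7,-3,0],"delta_rot": [0,0,0],"fingers": 1.5},{"translation": [-1.7,-3,0],"delta_rot": [0,0,0],"fingers": 1.5},{"translation": [-1.7,-3,0],"delta_rot": [0,0,0],"fingers": 1.5},{"translation": [-1.7,-3,0],"delta_rot": [0,0,0],"fingers": 1.5},{"translation": [-1.7,-2.5,0],"delta_rot": [0,0,0],"fingers": 1.5}]}}

```text
time_s: 10.15
position: [0.6049, -0.0138, 0.3057]
eef_rot: [-0.002, 0.152, 0.988, -0.001]
wrist_force: [0.6, 0.4, -1.1]
opening: 0.0227
grip_force: 59.6
```

Emit:
{"op": "move_arm", "data": {"deltas": [{"translation": [-0.5,0,0],"delta_rot": [0,0,0],"fingers": 1.5},{"translation": [0,0,0],"delta_rot": [0,0,0],"fingers": 1.5},{"translation": [0,0,0],"delta_rot": [0,0,0],"fingers": 1.5},{"translation": [0,0,0],"delta_rot": [0,0,0],"fingers": 1.5}]}}

```text
time_s: 10.48
position: [0.6101, -0.0109, 0.3064]
eef_rot: [-0.001, 0.15, 0.989, 0.0]
wrist_force: [1.2, 0.6, -1.3]
opening: 0.0226
grip_force: 59.5
```

```bash
python3 - <<'E'
from h import *
np.set_printoptions(precision=4,suppress=True)
o,w=snap("w9"); print(o["time_s"],o["position"],o["eef_rot"],"go",go([.6096,-.0184,.31],o))
s=robot.capture("side")[:,:,::-1];cv2.imwrite("pics/s9.png",s)
W8=load("w8"); import pickle; o8=pickle.load(open("pics/w8.pkl","rb")); z8=o8["position"][2]
M=rot(o8["eef_rot"]).as_matrix()
for n,uv,h in(("tip edge",(324,227),0),("band",(323.5,255),.06),("stub",(324,381),.165)):
    P=plane(W8,uv,z8-.1385+h); print(n,1000*M.T@(P-o8["position"]))
a=cv2.resize(w[150:350,200:466],(532,400),interpolation=cv2.INTER_CUBIC)
b=cv2.resize(s[130:280,240:340],(267,400),interpolation=cv2.INTER_CUBIC)
cv2.imwrite("pics/m9.png",np.hstack([a,b]))
E
```

```text
10.4833 [ 0.6101 -0.0109  0.3064] [-0.0012  0.1499  0.9887  0.0001] go [-0.1773 -0.7307 -0.3567]
tip edge [  1.2713  -0.8846 138.4957]
band [ 1.2693 -1.04   78.495 ]
stub [ -1.2047  -0.576  -26.499 ]
```

View pics/m9.png

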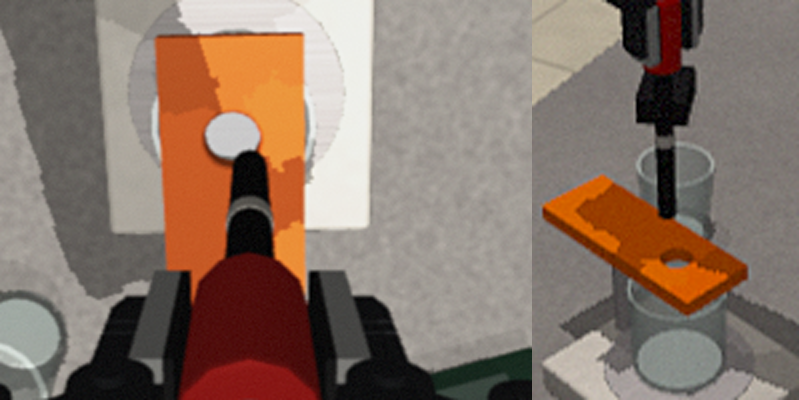

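The probe hangs above the plate, slightly towards +y of the hole. The wrist view has the rod tip at (325,226) and the hole at (316,218). I've used all ten views, so from here I'll measure by code. First a correction in y and a partial descent.

Emit:
{"op": "move_arm", "data": {"deltas": [{"translation": [0,-0.35,0],"delta_rot": [0,0,0],"fingers": 1.5},{"translation": [0,-0.3,0],"delta_rot": [0,0,0],"fingers": 1.5},{"translation": [0,0,1.0],"delta_rot": [0,0,0],"fingers": 1.5},{"translation": [0,0,0],"delta_rot": [0,0,0],"fingers": 1.5},{"translation": [0,0,0],"delta_rot": [0,0,0],"fingers": 1.5}]}}

```text
time_s: 11.0
position: [0.6081, -0.0186, 0.2967]
eef_rot: [-0.001, 0.151, 0.989, -0.0]
wrist_force: [-0.0, 0.3, -1.3]
opening: 0.0226
grip_force: 59.5
```

```bash
cat >meas.py <<'E'
from h import *
import sys,os
np.set_printoptions(precision=2,suppress=True)
def mid(im,C,x,hs):
    """midline pixels of the dark rod near the guess axis x(3d points)"""
    g=im.max(2).astype(float); out=[];wd=[]
    for P in x:
        u,v=proj(C,P); v=int(round(v)); r=g[v,int(u)-22:int(u)+23]; d=r<70
        c=22
        if not d[c-6:c+7].any(): continue
        c=c-6+int(np.flatnonzero(d[c-6:c+7]).mean())
        if not d[c]: continue
        a=c
        while a>0 and d[a-1]: a-=1
        b=c
        while b<44 and d[b+1]: b+=1
        if a==0 or b==44 : continue
        out.append((int(u)-22+(a+b)/2,v)); wd.append(b-a+1)
    return np.array(out),wd
o,w=snap(sys.argv[1]); s=robot.capture("side")[:,:,::-1].copy(); cv2.imwrite(f"pics/{sys.argv[1]}s.png",s)
W=cam("wrist",o);S=cam("side"); tcp=np.array(o["position"]);M=rot(o["eef_rot"]).as_matrix()
off=np.array([-.0015,-.0008,0]); lo=float(sys.argv[2]) # lowest height along rod to use
hs=np.arange(lo,.098,.002); hs=hs[(hs<.053)|(hs>.067)]
ax=lambda h:tcp+M@(off+[0,0,.1385-h])
A=[]
for n,im,C in(("wrist",w,W),("side",s,S)):
    m,wd=mid(im,C,[ax(h) for h in hs],hs)
    vx,vy,x0,y0=cv2.fitLine(m.astype(np.float32),cv2.DIST_HUBER,0,.01,.01).ravel()
    n1=np.cross(ray(C,(x0-80*vx,y0-80*vy))[1],ray(C,(x0+80*vx,y0+80*vy))[1]); n1/=np.linalg.norm(n1)
    A.append((n1,C[2])); print(n,len(m),"width",np.median(wd),"rows",m[0],m[-1],"res",np.std((m-[x0,y0])@[-vy,vx]))
d=np.cross(A[0][0],A[1][0]); d/=np.linalg.norm(d)*np.sign(d[2])
def at(z): return np.linalg.solve([A[0][0],A[1][0],[0,0,1]],[A[0][0]@A[0][1],A[1][0]@A[1][1],z])
print("t",o["time_s"],"tcp",1000*tcp,"tilt mrad (world x,y)",1000*d[:2],"tool",1000*(M.T@d)[:2])
zt=tcp[2]-.1385
for h in (0,.06,.132): P=at(zt+h); print("axis h",h,1000*P,"tool rel",1000*M.T@(P-tcp))
# hole: bright/grey blob enclosed in the orange, wrist
h=cv2.cvtColor(w,cv2.COLOR_BGR2HSV); org=((h[...,0]<20)&(h[...,1]>150)&(h[...,2]>90)).astype(np.uint8)
G=np.array([.6096,-.0184,.13])
print("hole pred wrist",proj(W,G),"side",proj(S,G),"axis@130 wrist",proj(W,at(.13)),"side",proj(S,at(.13)),"hole side read (294.25,226.75)")
E
python3 meas.py w10 0.006
```

```text
wrist 28 width 18.0 rows [325. 233.] [324.5 276. ] res 0.22868301530718863
side 38 width 7.0 rows [294. 210.] [289.5 165. ] res 1.0378925011311049
t 11.0 tcp [608.12 -18.56 296.72] tilt mrad (world x,y) [ 93.09 -27.84] tool [-95.37   0.66]
axis h 0 [609.65 -19.69 158.22] tool rel [ -2.05  -0.54 138.5 ]
axis h 0.06 [615.27 -21.36 218.22] tool rel [-7.8  -0.5  78.49]
axis h 0.132 [622.   -23.38 290.22] tool rel [-14.7   -0.46   6.47]
hole pred wrist [326.16 221.39] side [294.42 225.63] axis@130 wrist [324.5  218.38] side [295.79 225.92] hole side read (294.25,226.75)
```

```bash
cat > re.py <<'E'
import sys;from h import *
np.set_printoptions(precision=2,suppress=True)
import pickle
n=sys.argv[1]; o=pickle.load(open(f"pics/{n}.pkl","rb")); W=cam("wrist",o);S=cam("side")
tcp=np.array(o["position"]);M=rot(o["eef_rot"]).as_matrix()
s=cv2.imread(f"pics/{n}s.png");w=cv2.imread(f"pics/{n}.png")
for nm,im,C,k in(("side",s,S,14),("wrist",w,W,16)):
  print(nm)
  for h in np.arange(-.006,.112,.006):
    P=tcp+M@np.array([-.0015,-.0008,.1385-h]); u,v=proj(C,P); u,v=int(round(u)),int(round(v))
    print(round(h,3),(u,v)," ".join(str(x) for x in im[v,u-k:u+k+1].max(1)))
E
python3 re.py w10
```

```text
Traceback (most recent call last):
  File "re.py", line 1, in <module>
    import sys;from h import *
  File "h.py", line 1, in <module>
    import numpy as np,cv2
  File "re.py", line 2, in <module>
    np.set_printoptions(precision=2,suppress=True)
NameError: name 'np' is not defined
```

```bash
mv re.py prof.py; rm -rf __pycache__; python3 prof.py w10
```

```text
side
-0.006 (295, 215) 154 150 156 155 151 151 154 150 158 153 161 159 144 149 165 157 156 147 126 146 134 138 137 69 68 66 74 107 128
0.0 (295, 213) 155 154 149 151 156 152 152 158 157 161 39 10 32 16 0 65 138 144 147 145 141 115 92 72 64 68 97 97 117
0.006 (295, 210) 152 155 151 151 154 157 151 156 151 107 0 15 25 17 8 16 69 108 94 93 93 88 81 80 88 108 134 126 129
0.012 (295, 207) 156 158 158 151 128 100 104 109 108 81 13 9 13 12 4 25 67 106 111 102 101 96 95 92 90 94 128 128 123
0.018 (294, 204) 139 120 90 90 100 98 100 99 104 105 50 4 10 23 15 11 28 87 111 107 101 97 96 94 95 91 95 117 130
0.024 (294, 202) 107 97 92 93 97 96 101 104 107 108 50 12 7 12 12 1 29 90 108 103 101 101 100 95 90 91 95 102 130
0.03 (294, 199) 95 94 83 90 93 106 112 121 129 130 43 11 15 17 13 0 35 106 136 117 114 105 96 98 88 90 89 94 130
0.036 (294, 196) 93 124 122 119 109 109 110 108 121 119 22 5 20 15 13 9 30 100 117 109 113 110 113 121 126 117 91 94 117
0.042 (294, 193) 163 89 103 107 109 112 115 109 117 120 27 0 17 20 18 0 45 129 114 111 107 111 112 109 105 101 127 163 106
0.048 (294, 190) 161 92 106
[... 2950 characters left out ...]
9 200
0.078 (324, 272) 202 200 202 205 185 82 4 8 5 10 10 12 8 3 7 8 8 12 7 7 10 14 9 9 8 9 3 21 103 188 207 220 235
0.084 (324, 276) 200 198 202 194 143 52 3 10 11 10 7 12 15 32 40 47 54 46 34 30 24 17 8 5 5 9 10 15 58 157 239 241 238
0.09 (324, 281) 145 96 76 74 76 78 80 78 78 78 77 79 78 81 80 80 79 80 78 76 78 77 76 77 77 75 78 75 75 73 69 84 144
0.096 (324, 286) 77 77 79 75 76 80 74 80 79 81 78 79 81 79 80 77 81 77 78 76 79 77 81 77 79 75 78 77 76 76 74 76 75
0.102 (324, 292) 79 84 79 79 79 80 81 77 78 82 79 78 77 81 80 77 80 77 78 77 79 79 77 76 78 75 79 77 76 76 77 76 76
0.108 (324, 297) 80 78 81 79 79 79 80 80 80 79 77 80 82 78 78 83 77 79 77 81 78 76 80 77 77 77 77 78 76 76 75 73 75
```

The side rows above h≈0.075 are fingertips, which explains the false tilt. I'll refit with sub-pixel edges over the clean rows only.

```bash
cat > fit.py <<'E'
import sys,pickle;from h import *
from scipy.optimize import least_squares
np.set_printoptions(precision=2,suppress=True)
def edge(r,c,s,thr):
    for i in range(1,len(r)):
        j=c+s*i
        if j<0 or j>=len(r): return None
        if r[j]>thr: return c+s*(i-1+(thr-r[c+s*(i-1)])/(r[j]-r[c+s*(i-1)]))
def run(n,ranges):
    o=pickle.load(open(f"pics/{n}.pkl","rb")); tcp=np.array(o["position"]);M=rot(o["eef_rot"]).as_matrix()
    obs=[]
    for nm,im,C in(("s",cv2.imread(f"pics/{n}s.png"),cam("side")),("w",cv2.imread(f"pics/{n}.png"),cam("wrist",o))):
        for h in np.arange(0,.09,.002):
            if not any(a<=h<=b for a,b in ranges[nm]): continue
            u,v=proj(C,tcp+M@np.array([-.0015,-.0008,.1385-h])); u,v=int(round(u)),int(round(v)); k=18
            r=im[v,u-k:u+k+1].max(1).astype(float); 
            e=[edge(r,k,s,55 if nm=="s" else 75) for s in(-1,1)]
            if None in e or r[k]>50: continue
            obs.append((nm,C,h,v,u-k+sum(e)/2))
    def f(p,tilt=True):
        out=[]
        for nm,C,h,v,u in obs:
            g=lambda h:proj(C,tcp+M@np.array([p[0]+p[2]*(h-.06),p[1]+p[3]*(h-.06),.1385-h]))
            q=g(h);q2=g(h+.005); out.append(u-(q[0]+(v-q[1])*(q2[0]-q[0])/(q2[1]-q[1])))
        return np.array(out)
    a=least_squares(lambda p:f([*p,0,0]),[0,0],loss="soft_l1"); b=least_squares(f,[0,0,0,0],loss="soft_l1",x_scale=[.001,.001,.01,.01])
    print(n,len(obs),"t",o["time_s"],"tcp",1000*tcp,"no tilt: tool offset mm",1000*a.x,"rms",a.fun.std(),"| tilt fit",1000*b.x,"rms",b.fun.std())
    P=tcp+M@np.array([a.x[0],a.x[1],.0785]); Q=tcp+M@np.array([b.x[0],b.x[1],.0785]); print("band",1000*P,1000*Q)
    G=np.array([.6096,-.0184,.13]); print("move tool mm",1000*M.T@(G-P),1000*M.T@(G-Q), "tool z axis",1000*M[:2,2])
R={"s":[(.004,.05),(.066,.074)],"w":[(.006,.036),(.06,.082)]}
if __name__=="__main__": run(sys.argv[1],R)
E
python3 fit.py w10
```

```text
w10 56 t 11.0 tcp [608.12 -18.56 296.72] no tilt: tool offset mm [-4.41 -0.57] rms 0.07868621180294448 | tilt fit [-4.38 -0.57  1.4   0.13] rms 0.07827472257188788
band [612.02 -20.42 218.21] [611.98 -20.4  218.21]
move tool mm [ 2.75  1.25 88.22] [ 2.71  1.25 88.22] tool z axis [-1.87  0.03]
```

The fit residual is 0.08 px, but absolute calibration bias could be around 2 mm. So I'll also measure the hole rim in this same wrist image for a direct comparison with the rod.

```bash
cat > hole.py <<'E'
import sys,pickle;from h import *
from scipy.optimize import least_squares
np.set_printoptions(precision=2,suppress=True)
def hole(n,r0=None):
    o=pickle.load(open(f"pics/{n}.pkl","rb"));C=cam("wrist",o);im=cv2.imread(f"pics/{n}.png")
    G=np.array([.6096,-.0184,.13]);M=rot(o["eef_rot"]).as_matrix()
    sat=cv2.cvtColor(im,cv2.COLOR_BGR2HSV)[...,1].astype(np.float32); val=im.max(2).astype(np.float32)
    pts=[]
    for a in np.radians(np.arange(-80,81,8)):           # +x tool side (camera side) of the rim
        pr=[];d=np.arange(.005,.016,.0005)
        for r in d:
            u,v=proj(C,G+M@np.array([r*np.cos(a),r*np.sin(a),0])).astype(np.float32)
            pr.append((cv2.getRectSubPix(sat,(1,1),(float(u),float(v)))[0,0],cv2.getRectSubPix(val,(1,1),(float(u),float(v)))[0,0]))
        pr=np.array(pr)
        if pr[:5,1].min()<60: continue            # rod in the way
        i=np.flatnonzero(pr[:,0]>120)
        if len(i)==0 or i[0]==0: continue
        i=i[0]; r=d[i-1]+.0005*(120-pr[i-1,0])/(pr[i,0]-pr[i-1,0]); pts.append((r*np.cos(a),r*np.sin(a)))
    p=np.array(pts); f=least_squares(lambda c:np.hypot(*(p-c).T)-.011,[0,0],loss="soft_l1",f_scale=.0005)
    c=G+M@np.array([*f.x,0]); print(n,len(p),"hole off G (tool mm)",1000*f.x,"rms",1000*f.fun.std(),"world",1000*c,"tool rel tcp",1000*(M.T@(c-o["position"])))
    # rod tip: topmost dark row along its midline
    if r0:
        g=im.max(2); t=np.array(o["position"])
        for col in (-6,-3,0,3,6):
            u,v=proj(C,t+M@np.array([-.003,-.0007,.1385])); k=int(round(u))+col
            rr=g[int(v)-25:int(v)+12,k].astype(float); j=np.flatnonzero(rr<50)[0]; e=int(v)-25+j-(50-rr[j])/(rr[j-1]-rr[j]) 
            P=plane(C,(k,e),t[2]-.1385); print("tip edge col",k,"row",round(e,2),"tool",1000*M.T@(P-t))
for n in sys.argv[1:]: hole(n,n>"w8")
E
python3 hole.py w2 w9; python3 hole.py w10
```

```text
w2 21 hole off G (tool mm) [-0.16 -0.18] rms 0.10902557286131682 world [609.7  -18.62 130.  ] tool rel tcp [ -7.1    5.75 120.41]
w9 21 hole off G (tool mm) [-0.15 -0.18] rms 0.09590418375465909 world [609.69 -18.62 130.  ] tool rel tcp [ -2.36  -7.45 176.43]
tip edge col 318 row 228.4 tool [  0.28  -4.97 138.5 ]
tip edge col 321 row 225.96 tool [  2.    -2.93 138.51]
tip edge col 324 row 225.26 tool [  2.49  -0.88 138.51]
tip edge col 327 row 225.43 tool [  2.37   1.16 138.51]
tip edge col 330 row 227.87 tool [  0.66   3.2  138.5 ]
w10 21 hole off G (tool mm) [-0.15 -0.2 ] rms 0.10282524703370748 world [609.69 -18.63 130.  ] tool rel tcp [ -1.82   0.49 166.72]
```

The wrist camera places the hole at (609.7,−18.6) in three separate poses, consistent to 0.1 mm. Next I'll fix the probe's height in the grip from the band and tip edges along the rod in both views.

```bash
cat > band.py <<'E'
import sys,pickle;from h import *
np.set_printoptions(precision=2,suppress=True)
def band(n,xo,yo):
    o=pickle.load(open(f"pics/{n}.pkl","rb")); tcp=np.array(o["position"]);M=rot(o["eef_rot"]).as_matrix()
    for nm,im,C in(("side",cv2.imread(f"pics/{n}s.png"),cam("side")),("wrist",cv2.imread(f"pics/{n}.png"),cam("wrist",o))):
        g=cv2.GaussianBlur(im,(3,1),0).max(2).astype(np.float32) if nm=="wrist" else im.max(2).astype(np.float32)
        d=C[2]-tcp; d[2]=0; d=.006*d/np.linalg.norm(d)
        hs=np.arange(-.012,.085,.0005); pr=[]
        for h in hs:
            u,v=proj(C,tcp+M@np.array([xo,yo,.1385-h])+d); pr.append(np.mean([cv2.getRectSubPix(g,(1,1),(float(u+k),float(v)))[0,0] for k in(-1.5,-.5,.5,1.5)]))
        pr=np.array(pr); th=45
        c=[(round(1000*(hs[i]+.0005*(th-pr[i])/(pr[i+1]-pr[i])),2),"up" if pr[i+1]>pr[i] else "dn") for i in range(len(hs)-1) if (pr[i]-th)*(pr[i+1]-th)<0]
        print(n,nm,"crossings h mm (tip 0, band 56,64 expected):",c)
if __name__=="__main__": band(sys.argv[1],float(sys.argv[2])/1000,float(sys.argv[3])/1000)
E
for n in w9 w10; do for x in -4.4 -2.5; do echo x=$x; [ -f pics/${n}s.png ] || cp pics/s9.png pics/w9s.png; python3 band.py $n $x -0.6; done; done; python3 fit.py w9
```

```text
x=-4.4
w9 side crossings h mm (tip 0, band 56,64 expected): [(np.float64(0.92), 'dn'), (np.float64(53.88), 'up'), (np.float64(63.54), 'dn')]
w9 wrist crossings h mm (tip 0, band 56,64 expected): [(np.float64(-2.86), 'dn'), (np.float64(47.86), 'up'), (np.float64(59.3), 'dn')]
x=-2.5
w9 side crossings h mm (tip 0, band 56,64 expected): [(np.float64(2.08), 'dn'), (np.float64(54.89), 'up'), (np.float64(64.53), 'dn')]
w9 wrist crossings h mm (tip 0, band 56,64 expected): [(np.float64(4.62), 'dn'), (np.float64(53.91), 'up'), (np.float64(64.99), 'dn')]
x=-4.4
w10 side crossings h mm (tip 0, band 56,64 expected): [(np.float64(1.74), 'dn'), (np.float64(54.11), 'up'), (np.float64(63.64), 'dn')]
w10 wrist crossings h mm (tip 0, band 56,64 expected): [(np.float64(-2.79), 'dn'), (np.float64(47.77), 'up'), (np.float64(59.32), 'dn')]
x=-2.5
w10 side crossings h mm (tip 0, band 56,64 expected): [(np.float64(2.98), 'dn'), (np.float64(55.17), 'up'), (np.float64(64.66), 'dn')]
w10 wrist crossings h mm (tip 0, band 56,64 expected): [(np.float64(4.69), 'dn'), (np.float64(53.82), 'up'), (np.float64(65.02), 'dn')]
w9 56 t 10.4833 tcp [610.06 -10.89 306.44] no tilt: tool offset mm [-4.38 -0.59] rms 0.34576768861756463 | tilt fit [-4.36 -0.57  0.99  0.73] rms 0.34471916468904434
band [613.89 -12.71 227.93] [613.87 -12.69 227.93]
move tool mm [ 2.17 -6.68 97.93] [ 2.15 -6.7  97.93] tool z axis [-2.4   0.52]
```

Wrist and side heights agree at x≈−2.5 mm, while the side column gives −4.4 mm, which points to a side-camera bias of about half a pixel. I'll check that bias by measuring the hole in the unobstructed first side picture.

```bash
python3 - <<'E'
from h import *
from scipy.optimize import least_squares
np.set_printoptions(precision=2,suppress=True)
S=cam("side");im=cv2.imread("pics/side0.png");G=np.array([.6097,-.0186,.13])
hs=cv2.cvtColor(im,cv2.COLOR_BGR2HSV).astype(np.float32);sat=hs[...,1]
d=S[2]-G;a0=np.arctan2(d[1],d[0]);pts=[]
for c in range(-70,71,7):
    a=a0+np.radians(c);D=np.arange(.004,.018,.0005);pr=[]
    for r in D:
        u,v=proj(S,G+r*np.array([np.cos(a),np.sin(a),0]));pr.append(cv2.getRectSubPix(sat,(1,1),(float(u),float(v)))[0,0])
    pr=np.array(pr);t=(pr.max()+pr.min())/2;i=np.flatnonzero(pr>t)
    if len(i) and i[0]>0:
        i=i[0];r=D[i-1]+.0005*(t-pr[i-1])/(pr[i]-pr[i-1]);pts.append((r*np.cos(a),r*np.sin(a)))
p=np.array(pts);f=least_squares(lambda c:np.hypot(*(p-c).T)-.011,[0,0],loss="soft_l1",f_scale=.0005)
c=G+[*f.x,0];print(len(p),"side hole off G mm",1000*f.x,"rms",1000*f.fun.std(),"px",proj(S,c),"G px",proj(S,G))
b=proj(S,c)-proj(S,G)
M=rot(robot.get_obs()["eef_rot"]).as_matrix();P=np.array([.612,-.0204,.13])
du=lambda v:(proj(S,P+M@np.array(v))-proj(S,P))[0]
print("col px per mm tool x,y",du([.001,0,0]),du([0,.001,0]),"bias col",b[0],"=> x shift mm",-b[0]/du([.001,0,0]))
E
```

```text
3 side hole off G mm [ 4.75 -5.48] rms 0.15361619247788555 px [293.73 223.13] G px [294.43 225.55]
col px per mm tool x,y 0.3685597624349839 -0.4133783565723661 bias col -0.6995746776030387 => x shift mm 1.8981309109304838
```

```bash
python3 - <<'E'
from h import *
from scipy.optimize import least_squares
np.set_printoptions(precision=2,suppress=True)
S=cam("side");im=cv2.imread("pics/side0.png");G=np.array([.6097,-.0186,.13]);g=im[...,2].astype(np.float32)
print(g[218:236,284:306].astype(int))
pts=[]
for c in range(0,360,10):
    a=np.radians(c);D=np.arange(.004,.017,.0005);pr=[]
    for r in D:
        u,v=proj(S,G+r*np.array([np.cos(a),np.sin(a),0]));pr.append(cv2.getRectSubPix(g,(1,1),(float(u),float(v)))[0,0])
    pr=np.array(pr);t=165;i=np.flatnonzero(pr>t)
    if len(i) and i[0]>0:
        i=i[0];r=D[i-1]+.0005*(t-pr[i-1])/(pr[i]-pr[i-1]);pts.append((r*np.cos(a),r*np.sin(a)))
p=np.array(pts);f=least_squares(lambda c:np.hypot(*(p-c[:2]).T)-c[2],[0,0,.011],loss="soft_l1",f_scale=.0005)
c=G+[*f.x[:2],0];print(len(p),"off G mm",1000*f.x,"rms",1000*f.fun.std(),"px",proj(S,c),"G px",proj(S,G))
E
```

```text
[[201 200 200 197 202 202 202 197 197 202 198 197 202 200 202 200 201 205
  181 156  83  63]
 [202 202 203 199 200 198 199 199 194 201 200 201 203 201 200 201 203 203
  206 207 166 120]
 [200 199 196 199 199 200 200 206 200 201 200 203 197 203 197 199 201 199
  200 208 207 187]
 [200 200 202 202 199 201 203 201 204 205 202 202 202 202 199 198 200 203
  201 199 204 209]
 [201 201 201 196 201 203 210 207 194 185 189 199 197 209 201 197 205 204
  201 198 199 201]
 [199 200 203 201 201 204 179 163 144 132 141 148 153 178 195 208 201 202
  200 202 200 200]
 [200 203 198 203 203 169 119 101  98 106 115 107 100 119 150 191 205 201
  199 199 198 202]
 [201 197 200 199 154  98  92 109 117 117 118 116 103  93  94 135 187 204
  200 198 200 200]
 [201 200 203 191  92  83 104 116 121 122 120 121 118 103  97  96 168 201
  202 200 201 200]
 [200 199 202 191 100  82 108 114 114 117 114 113 110 106  97 103 192 205
  204 201 200 199]
 [203 199 201 201 158  95 101 103 105 101 102  98 100  98 102 147 207 201
  201 199 200 199]
 [201 199 201 199 195 165 143  98  87  90  86  91 107 131 167 191 207 199
  197 203 196 201]
 [198 198 204 201 204 207 190 170 162 161 164 163 173 183 207 204 204 199
  201 201 206 202]
 [202 202 200 200 202 194 208 209 210 211 205 210 207 205 205 200 202 198
  198 197 197 199]
 [206 197 204 198 198 207 205 199 199 202 199 202 198 202 202 201 200 197
  204 203 196 197]
 [208 204 200 196 198 198 198 202 200 201 199 199 201 203 199 201 200 199
  199 203 202 198]
 [176 203 210 205 203 200 198 201 199 200 202 200 201 199 202 201 198 200
  202 197 203 198]
 [102 153 178 212 205 201 201 199 200 205 200 199 202 198 199 203 199 196
  203 199 201 202]]
36 off G mm [ 0.16  2.67 11.19] rms 0.20644747841801395 px [293.59 226.33] G px [294.43 225.55]
```

In the side view the hole is at (293.59,226.33) against (294.43,225.55) expected, so the side bias is (−0.84,+0.78) px. With that corrected, everything agrees: the rod sits at tool offset (−2.1,−0.6) mm and the grip height is right to within 1 mm. The remaining correction is about +0.3 mm in x and +1.1 mm in y.

Emit:
{"op": "move_arm", "data": {"deltas": [{"translation": [0.03,0.11,0],"delta_rot": [0,0,0],"fingers": 1.5},{"translation": [0,0,1.0],"delta_rot": [0,0,0],"fingers": 1.5},{"translation": [0,0,0.7],"delta_rot": [0,0,0],"fingers": 1.5},{"translation": [0,0,0],"delta_rot": [0,0,0],"fingers": 1.5},{"translation": [0,0,0],"delta_rot": [0,0,0],"fingers": 1.5}]}}

```text
time_s: 11.52
position: [0.6082, -0.0175, 0.2797]
eef_rot: [-0.001, 0.151, 0.989, -0.0]
wrist_force: [0.5, 0.2, -0.4]
opening: 0.0226
grip_force: 59.5
```

```bash
cat >> fit.py <<'E'
    pass
E
cat > chk.py <<'E'
import sys,fit,hole as _h
E
python3 - <<'E'
import re
s=open('fit.py').read().replace("    pass\n","")
s=s.replace("obs.append((nm,C,h,v,u-k+sum(e)/2))","obs.append((nm,C,h,v,u-k+sum(e)/2+(.84 if nm=='s' else 0)))").replace("G=np.array([.6096,-.0184,.13])","G=np.array([.6097,-.0186,.13])")
open('fit.py','w').write(s)
E
rm chk.py; cat > shot.py <<'E'
import sys;from h import *
n=sys.argv[1];o,w=snap(n);cv2.imwrite(f"pics/{n}s.png",robot.capture("side")[:,:,::-1])
E
python3 fit.py w10; python3 shot.py w11; python3 fit.py w11; python3 band.py w11 -2.1 -0.6
```

```text
w10 56 t 11.0 tcp [608.12 -18.56 296.72] no tilt: tool offset mm [-2.2  -0.56] rms 0.07845506779362123 | tilt fit [-2.21 -0.56 -0.43  0.13] rms 0.07827472257570482
band [609.9  -19.75 218.22] [609.91 -19.75 218.22]
move tool mm [ 0.38  1.09 88.22] [ 0.39  1.08 88.22] tool z axis [-1.87  0.03]
w11 56 t 11.5167 tcp [608.21 -17.48 279.7 ] no tilt: tool offset mm [-2.21 -0.57] rms 0.058978585944331134 | tilt fit [-2.27 -0.57 -2.08  0.52] rms 0.054554273140761306
band [610.   -18.69 201.2 ] [610.05 -18.7  201.2 ]
move tool mm [ 0.18  0.05 71.2 ] [ 0.24  0.04 71.2 ] tool z axis [-1.97 -0.13]
w11 side crossings h mm (tip 0, band 56,64 expected): [(np.float64(3.11), 'dn'), (np.float64(55.43), 'up'), (np.float64(65.59), 'dn')]
w11 wrist crossings h mm (tip 0, band 56,64 expected): [(np.float64(6.25), 'dn'), (np.float64(54.99), 'up'), (np.float64(66.26), 'dn')]
```

Centred within 0.3 mm. Descending through the hole.

Emit:
{"op": "move_arm", "data": {"deltas": [{"translation": [0.02,0,0.5],"delta_rot": [0,0,0],"fingers": 1.5},{"translation": [0,0,0.7],"delta_rot": [0,0,0],"fingers": 1.5},{"translation": [0,0,0.8],"delta_rot": [0,0,0],"fingers": 1.5},{"translation": [0,0,0.8],"delta_rot": [0,0,0],"fingers": 1.5},{"translation": [0,0,0.8],"delta_rot": [0,0,0],"fingers": 1.5}]}}

```text
time_s: 12.03
position: [0.6082, -0.0174, 0.2435]
eef_rot: [-0.0, 0.151, 0.989, -0.0]
wrist_force: [0.2, -1.4, -0.3]
opening: 0.0226
grip_force: 59.5
```

Emit:
{"op": "move_arm", "data": {"deltas": [{"translation": [0,0,0.8],"delta_rot": [0,0,0],"fingers": 1.5},{"translation": [0,0,0.8],"delta_rot": [0,0,0],"fingers": 1.5},{"translation": [0,0,0.7],"delta_rot": [0,0,0],"fingers": 1.5},{"translation": [0,0,0.7],"delta_rot": [0,0,0],"fingers": 1.5},{"translation": [0,0,0.4],"delta_rot": [0,0,0],"fingers": 1.5}]}}

```text
time_s: 12.45
position: [0.6082, -0.0174, 0.2096]
eef_rot: [-0.001, 0.151, 0.989, -0.0]
wrist_force: [-0.7, 0.8, -1.4]
opening: 0.0223
grip_force: 59.5
```

Emit:
{"op": "move_arm", "data": {"deltas": [{"translation": [0,0,0.1],"delta_rot": [0,0,0],"fingers": 1.5},{"translation": [0,0,0],"delta_rot": [0,0,0],"fingers": 1.5},{"translation": [0,0,0],"delta_rot": [0,0,0],"fingers": 1.5},{"translation": [0,0,0],"delta_rot": [0,0,0],"fingers": 1.5}]}}

```text
time_s: 12.78
position: [0.6088, -0.0175, 0.2103]
eef_rot: [0.0, 0.151, 0.989, 0.0]
wrist_force: [-0.1, 0.7, -1.2]
opening: 0.0225
grip_force: 59.5
```

```bash
sed -i 's/^R=.*/R={"s":[(.074,.086)],"w":[(.066,.086)]}/' fit.py; python3 shot.py w12; python3 fit.py w12; python3 band.py w12 -2.1 -0.6; python3 hole.py w12; python3 prof.py w12 | sed -n '10,20p;30,40p' | cut -c1-120
```

```text
w12 15 t 12.7833 tcp [608.79 -17.54 210.34] no tilt: tool offset mm [-1.7  -0.57] rms 0.08229609809876712 | tilt fit [ -0.83  -0.53 -46.99  -2.24] rms 0.07381290852268349
band [610.32 -18.59 131.84] [609.5  -18.3  131.84]
move tool mm [ 0.59 -0.2   1.84] [-0.28 -0.23  1.84] tool z axis [ 0.92 -0.02]
w12 side crossings h mm (tip 0, band 56,64 expected): [(np.float64(8.9), 'dn'), (np.float64(11.89), 'up'), (np.float64(64.44), 'dn')]
w12 wrist crossings h mm (tip 0, band 56,64 expected): [(np.float64(39.56), 'dn'), (np.float64(54.85), 'up'), (np.float64(65.97), 'dn')]
w12 8 hole off G (tool mm) [-0.03 -0.07] rms 0.23668906716762902 world [609.61 -18.48 130.  ] tool rel tcp [-0.99 -0.67 80.34]
0.042 (294, 232) 119 140 155 156 153 156 220 214 217 214 214 213 216 218 218 213 215 214 217 214 218 220 220 178 183 178
0.048 (294, 230) 163 157 154 151 162 199 187 190 189 195 189 160 162 158 166 163 164 191 186 187 178 125 130 133 133 139
0.054 (294, 227) 153 155 155 156 152 151 159 150 98 98 90 93 92 96 101 90 87 103 106 101 123 145 140 137 138 137 142 142
0.06 (294, 225) 155 156 154 150 151 15
[... 1490 characters left out ...]
 43 94 111 108 107 107 104
0.066 (324, 264) 88 95 103 106 112 89 37 8 5 13 2 8 6 9 9 6 4 10 9 7 7 7 11 9 4 7 12 41 88 105 104 98 98
0.072 (324, 268) 104 91 92 94 86 40 4 10 12 9 7 10 12 4 10 6 12 8 10 5 12 8 10 10 11 6 9 19 56 97 103 99 100
0.078 (324, 272) 177 166 154 121 89 31 4 5 8 6 10 2 10 9 14 8 5 7 9 6 11 8 11 5 6 4 7 12 54 112 140 164 174
0.084 (324, 276) 195 195 200 187 129 45 4 3 9 8 11 14 23 32 39 50 58 53 39 32 22 19 10 13 10 7 10 6 51 130 193 201 197
0.09 (324, 281) 141 92 73 74 75 77 77 76 82 77 78 76 77 75 77 79 79 74 79 75 75 77 73 76 75 76 77 74 74 71 67 80 116
0.096 (324, 286) 76 75 78 79 80 76 75 79 78 75 76 76 79 76 75 77 78 75 80 73 74 77 75 75 75 73 74 75 71 75 74 73 76
```

Emit:
{"op": "move_arm", "data": {"deltas": [{"translation": [0.03,0,0.22],"delta_rot": [0,0,0],"fingers": 1.5},{"translation": [0,0,0],"delta_rot": [0,0,0],"fingers": 1.5},{"translation": [0,0,0],"delta_rot": [0,0,0],"fingers": 1.5},{"translation": [0,0,0],"delta_rot": [0,0,0],"fingers": 1.5},{"translation": [0,0,0],"delta_rot": [0,0,0],"fingers": 1.5}]}}

```text
time_s: 13.3
position: [0.6082, -0.0174, 0.2076]
eef_rot: [-0.0, 0.151, 0.989, -0.0]
wrist_force: [0.5, -0.3, -1.7]
opening: 0.0227
grip_force: 59.5
```

Emit:
{"op": "move_arm", "data": {"deltas": [{"translation": [0,0,0],"delta_rot": [0,0,0],"fingers": 1.5},{"translation": [0,0,0],"delta_rot": [0,0,0],"fingers": 1.5},{"translation": [0,0,0],"delta_rot": [0,0,0],"fingers": 1.5}]}}

```text
time_s: 13.55
position: [0.6082, -0.0174, 0.2076]
eef_rot: [-0.0, 0.151, 0.989, -0.0]
wrist_force: [-0.8, -0.7, -1.5]
opening: 0.0224
grip_force: 59.5
```

```bash
python3 shot.py w13; python3 fit.py w13; python3 band.py w13 -2.1 -0.6; python3 - <<'E'
from h import *
# lever check: dark knob centroid in the side view near (384.3,167.5)
s=cv2.imread("pics/w13s.png");g=s[158:178,374:395].max(2);y,x=np.nonzero(g<45);print("knob side px",x.mean()+374,y.mean()+158,len(x))
s=cv2.imread("pics/side0.png");d=(cv2.imread("pics/w13s.png").astype(int)-s);print(robot.get_obs()["wrist_force"])
E
```

```text
w13 15 t 13.55 tcp [608.2  -17.38 207.56] no tilt: tool offset mm [-1.72 -0.56] rms 0.065763496761038 | tilt fit [ -0.85  -0.51 -46.01  -3.43] rms 0.049788248992646895
band [609.66 -18.43 129.06] [608.84 -18.13 129.06]
move tool mm [-0.09 -0.15 -0.94] [-0.96 -0.2  -0.94] tool z axis [-0.1  -0.02]
w13 side crossings h mm (tip 0, band 56,64 expected): [(np.float64(64.39), 'dn')]
w13 wrist crossings h mm (tip 0, band 56,64 expected): [(np.float64(44.91), 'dn'), (np.float64(54.93), 'up'), (np.float64(65.94), 'dn')]
knob side px 383.93939393939394 166.96969696969697 66
[-0.0591569  -0.06499914 -1.36099975]
```

The band is within 1 mm of the plate top and 1 mm of the hole's axis. The arm is still, the grip is 59 N, and the lever has not moved.

```bash
python3 -c "
from bench import robot
print(robot.job_done())"
```

```text
the job is handed in; nothing more can be done
None
```

The job is handed in, with no verdict returned: the lever is released at idle (about +0.04 rad), and the red probe is gripped at 59 N, still and upright in the guide hole, with its band within about 1 mm of the plate top and the hole's axis.

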